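# Tip a scoop of slugs into the spring-hung scale pan

## Robot

A 6-joint arm with a two-finger parallel gripper is mounted at the origin on the work surface. World frame = base frame: x ahead of the robot, y to its left, z up, the work surface at z = 0. Lengths are in mm, angles in rad, forces in N, time in s.
With the tool pointing down it reaches from about 375 to 975 mm from the base axis. Payload 3.8 kg.
Tool frame: the origin (TCP) lies between the finger pads; the fingertips stand 25 mm ahead of it and the grasp point (between the pads) lies 6 mm ahead of it; z points along the fingers, y is the direction in which the jaws open and shut (so a half turn about z gives the same grasp; the last joint's range is limited). The gripper opens to 85 mm and grips with 20 to 120 N. Pads are 22 mm wide; open, the fingers measure 114 mm over their backs; the gripper's body (76 mm by 85 mm) begins 54 mm behind the grasp point. The pads swing forward as they close: fully open they stand 13 mm farther back than shut.
Start: joints at [1.144, 0.264, 1.604, -0, 1.274, -0.037], TCP at [256.5, 624.361, 256.28] pointing down, gripper open.
Joint ranges: [-2.63, 2.63], [-0.94, 2.18], [0.31, 2.57], [-1.31, 4.45], [0, 2.66], [-2.55, 2.55]. Speed limits (rad/s): [2.57, 2.57, 3.14, 3.14, 3.14, 3.14].

## Interface

Orientations are given as a unit quaternion [w, x, y, z].
In Python, from cell import manip, grab_frame gives the robot as it stands.
- The arm moves only by the shell command python3 -m creep 'ROWS'. ROWS is text: rows parted by semicolons, each of 7 numbers parted by spaces: the shift along the tool's x, y, z in cm, then the turn, a rotation vector about the tool's x, y, z in degrees, then the opening, from -1 (shut) to 1 (fully open). In form: tx ty tz rx ry rz grip; .... A call has exactly 10 rows; each row shifts and turns the pose as measured when the row begins, along the tool's axes as they then stand; what a row does not reach is not made up. A row lasts 1/12 s, in which the tool goes at most 41.7 mm and 7.16 degrees, less where a joint would pass 70% of its speed; a pose out of reach is approached as far as the arm can. A call with a gripper value outside its range is refused whole. The fingers move at their own pace and stop on an object; the grip force is fixed at half the most. Time passes only in rows, so rows that do not move let the fingers close, or fill a call up. It gives the time, the measured TCP pose, the force and the opening at its end, in the units of the state.
- manip.observe(): the state, without advancing time (a new reading comes with each control period).
- grab_frame(name): name is "scene" or "top" or "wrist"; returns a dict with "img" (480x640x3 uint8, blue, green, red), "fov_y" (degrees; the focal length in pixels is half the picture's height over the tangent of half this angle, whatever the lens; pixels are square), "cx", "cy" (the principal point, pixels), "k1" (the pictures are not rectified: a ray, as slopes to the right and down, at radius r is drawn at 1 + k1 r^2 times it, then the intrinsics apply), "R" (3x3) and "t" (3): a world point X has camera coordinates R X + t. Camera axes: x right, y down, z forward; pixel columns grow to the right and rows downward; lengths in mm; the calibration is good to about 2 mm. A picture is of the moment at which its call begins. There is no depth.
- manip.job_done(): hands the job in, once; it reports no verdict.
The state is a dict: "time_s": time; "q": joint angles; "qvel": joint speeds; "effort": joint torques, N m; "tool_pos": TCP position; "ee_rot": TCP orientation; "wrist_force": force on the tool from outside, world axes, zero at the start; "torque": the same for the moment, N m; "gripper_width": finger opening in mm.
Only numpy, scipy, OpenCV 4.12 (cv2) and the standard library are available. Lean on these libraries where they do the work, as an engineer would, in place of code of your own. Each camera call takes 0.05 s, during which the arm holds its last target.

## Task

Take the large scoop by the bar over its dish and tip its black slugs into the round steel pan of the spring scale, so that their weight brings the pan down onto its stop. Then set the scoop back on the bench, upright, and let go; the pan must still be resting on the stop under the slugs alone.

Things in the scene. Friction and masses are not known exactly. Their poses are not given: they have to be found in the camera images.
- scoop: Large aluminium scoop (a smaller one is a bystander), front (-x) towards the robot. Origin: centre of its underside, z up. Dish 120 mm long (x), 96 wide (y); 40 mm walls, 3 thick, at sides and back; front open. Black bar handle above it along x: 18 mm wide (y), 16 high, x -14 to +72, mid-height z 82. Grip it across y near x = +17, the centre of mass when full. Scoop 0.2 kg, slugs 0.25 kg.
- scoop_lip (a point): Middle of the scoop's open front edge, on the underside, 60 mm to -x of its origin; same axes. Five loose black slugs (upright cylinders 24 mm across, 22 high, about 50 g each) stand in the back half of the dish. They stay put while the scoop is level and moved calmly, start to slide out over this edge at 15 to 25 degrees of tilt, and all leave by about 50.
- pan_mouth (a point): Centre of the pan's mouth at rim height, 104 mm above the bench when empty; z up. Round steel pan 190 mm across, 45 deep, wall 3, hung by a spring from a grey column on the point's +y side (column and arm: y 103 to 153 mm, 50 mm wide in x, top 176 mm above the bench). Base plate x -95 to 95, y -95 to 175 mm, fixed to the bench.
- pan (a joint): How far the pan has sunk (m): 0 up, empty; 0.015 resting on the hard stop, a rubber-capped post under its middle. It begins to sink at about 70 g of load and meets the stop at about 185 g. The five slugs together weigh 210 to 300 g.
Not all that is in view belongs to the job. What is shaped like the scoop but green is not meant.

How it is judged (in metres and radians):
On the way, in this order (a step that is already met when the one before it is completed fails the run):
1. the scoop, lifted, has its front edge over the pan (horizontal distance between scoop_lip and pan_mouth below 0.095 m and z of scoop_lip in the frame of pan_mouth above -0.02 m).
2. the pan is down on its stop while the scoop is still held up off the bench (value of joint pan above 0.0135 m and height (world z) of scoop above 0.05 m), for 0.2 s.
At the end, for the whole second after the job is handed in: The pan rests on its stop (sunk at least 13.5 of 15 mm) and is still, loaded by the slugs alone; the scoop stands still on the bench (underside within 8 mm of it), upright within 10 degrees (value of joint pan above 0.0135 m and velocity of joint pan between -0.01 and 0.01 m/s and height (world z) of scoop between -0.008 and 0.008 m and angle between scoop's own z axis and vertical below 0.175 rad and linear speed of scoop below 0.02 m/s); the robot touches nothing.
It also fails if it takes over 62 s, if anything falls off the work surface, if the arm or the gripper's body presses on something with over 40 N, if the wrist force passes 120 N, or if a joint passes its speed limit or range.

## Working session

There is one attempt and no reset: what is moved stays moved. The work goes in short steps, Python scripts to look and compute and a shell command to move; the robot and the scene stay as the last step left them, time stands still between calls to the robot, and variables do not carry over. Pictures are saved under pics/ and viewed, and the job is handed in when it is done.

```bash
ls; mkdir -p pics; python3 - <<'E'
from cell import manip, grab_frame
import cv2
print(manip.observe())
for n in ("scene","top","wrist"):
    f=grab_frame(n); cv2.imwrite(f"pics/{n}0.png",f["img"])
    print(n,{k:(v if k!="img" else 0) for k,v in f.items()})
E
```

```text
pics
{'time_s': 0.0, 'q': array([ 1.14407215e+00,  2.64767988e-01,  1.60538904e+00,  2.43237915e-06,
        1.27370995e+00, -3.68932388e-02]), 'qvel': array([-0.00136494, -0.00029854,  0.0004302 ,  0.00046356, -0.00056316,
       -0.00077001]), 'effort': array([-5.72364479e-04, -5.15130007e+01, -3.67301273e+01,  1.82837534e-04,
        1.31450026e-02,  2.95686164e-05]), 'tool_pos': array([256.23446876, 623.73376194, 254.94385515]), 'ee_rot': array([-2.62380753e-04,  1.93683833e-01,  9.81063341e-01, -1.10647760e-03]), 'wrist_force': array([-0.19863015,  0.39611959, -0.14029031]), 'torque': array([0.03602764, 0.01138652, 0.03672408]), 'gripper_width': 85.11863496046094}
scene {'img': 0, 'fov_y': 55.40198924680889, 'cx': 322.2770307362844, 'cy': 231.58936541563594, 'k1': -0.08008362701359875, 'R': array([[ 0.32752002,  0.94464606,  0.01935078],
       [ 0.63730132, -0.20574719, -0.74264064],
       [-0.69755119,  0.25556196, -0.6694105 ]]), 't': array([-158.16669958, -245.98061432, 1086.01199065])}
top {'img': 0, 'fov_y': 45.70766865673014, 'cx': 324.31551964262684, 'cy': 247.16418645645805, 'k1': 0.04878731484756287, 'R': array([[-0.01177873, -0.99974271,  0.01938479],
       [-0.99209232,  0.00926161, -0.12516807],
       [ 0.12495633, -0.02070582, -0.99194616]]), 't': array([-14.52085081, 512.1147191 , 977.3290475 ])}
wrist {'img': 0, 'fov_y': 67.40316522034428, 'cx': 318.5352333527627, 'cy': 232.66512651310458, 'k1': 0.0037144165306750563, 'R': array([[ 3.81550526e-01,  9.24347800e-01, -5.83745079e-04],
       [ 8.88071537e-01, -3.66401149e-01,  2.77631307e-01],
       [ 2.56414003e-01, -1.06448779e-01, -9.60687523e-01]]), 't': array([-674.82683337,  -35.03880831,  377.93241646])}
```

View pics/scene0.png

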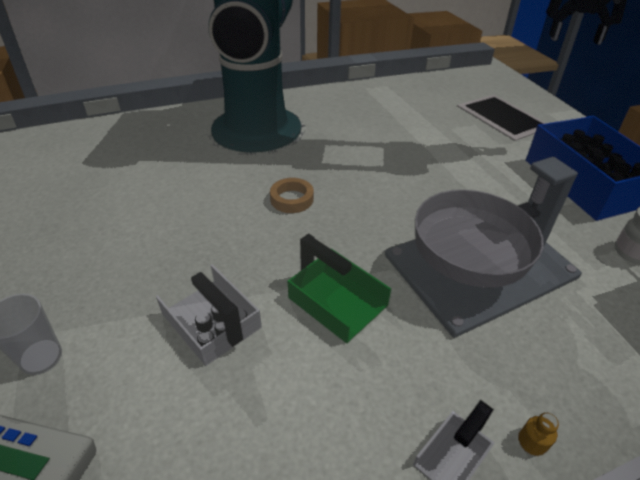

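View pics/top0.png

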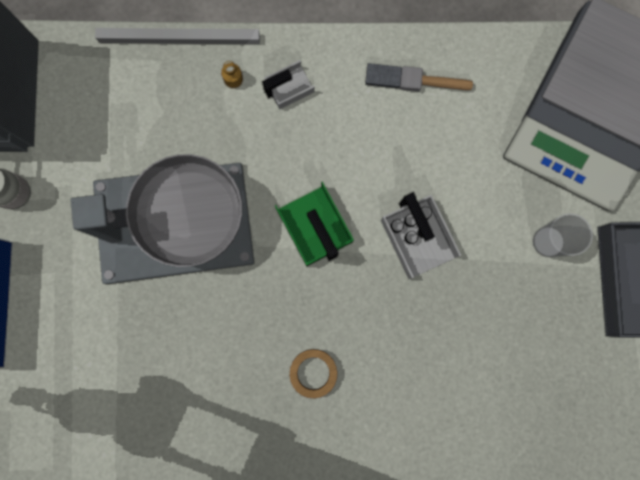

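The top view shows the aluminium scoop at about (420,235) with the slugs at its back end. The pan is at (187,210), with the column to its left, and the green decoy sits between scoop and pan. I'll zoom in to measure.

```bash
cat > h.py <<'E'
import numpy as np, cv2
def K(f):
    F=240/np.tan(np.radians(f["fov_y"]/2)); return np.array([[F,0,f["cx"]],[0,F,f["cy"]],[0,0,1.]])
def D(f): return np.array([f["k1"],0,0,0.])
def proj(f,X):
    return cv2.projectPoints(np.asarray(X,float).reshape(-1,1,3),cv2.Rodrigues(f["R"])[0],np.asarray(f["t"],float),K(f),D(f))[0].reshape(-1,2)
def ray(f,uv):
    n=cv2.undistortPoints(np.asarray(uv,float).reshape(-1,1,2),K(f),D(f)).reshape(-1,2)
    d=np.c_[n,np.ones(len(n))]@f["R"]; c=-f["R"].T@f["t"]; return c,d
def plane(f,uv,z):
    c,d=ray(f,uv); return c+d*((z-c[2])/d[:,2])[:,None]
E
python3 - <<'E'
import cv2
a=cv2.imread("pics/top0.png"); b=cv2.imread("pics/scene0.png")
cv2.imwrite("pics/c1.png",cv2.resize(a[180:290,360:480],None,fx=5,fy=5,interpolation=cv2.INTER_CUBIC))
cv2.imwrite("pics/c2.png",cv2.resize(b[255:375,145:275],None,fx=5,fy=5,interpolation=cv2.INTER_CUBIC))
cv2.imwrite("pics/c3.png",cv2.resize(a[140:295,60:265],None,fx=3.5,fy=3.5,interpolation=cv2.INTER_CUBIC))
E
```

```text
(no output)
```

View pics/c1.png

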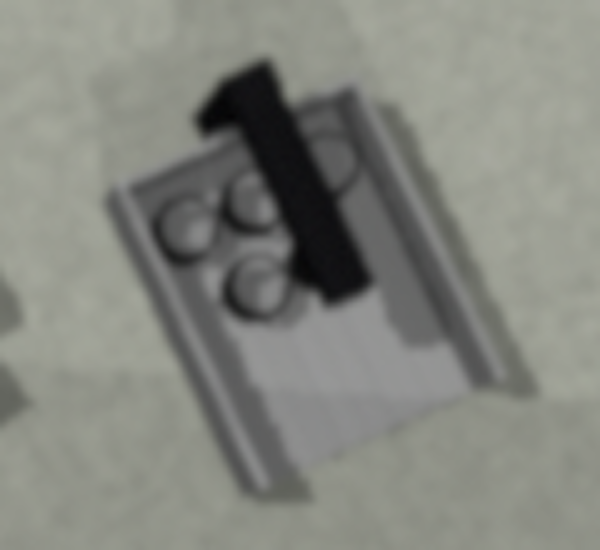

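View pics/c2.png

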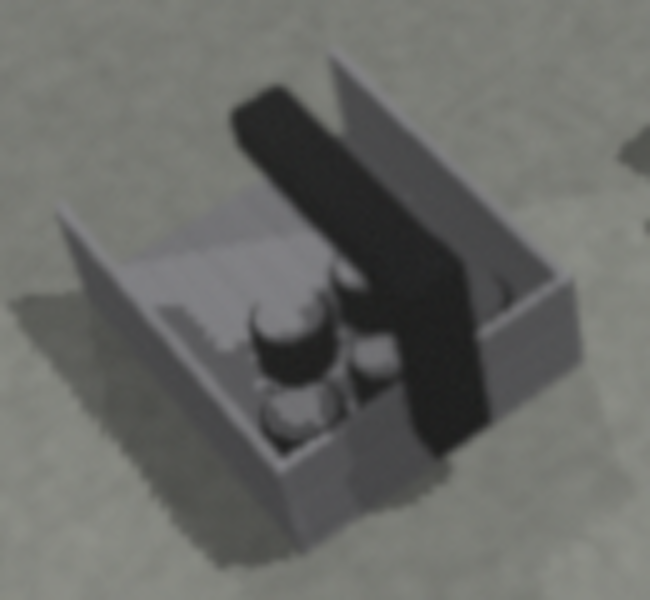

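View pics/c3.png

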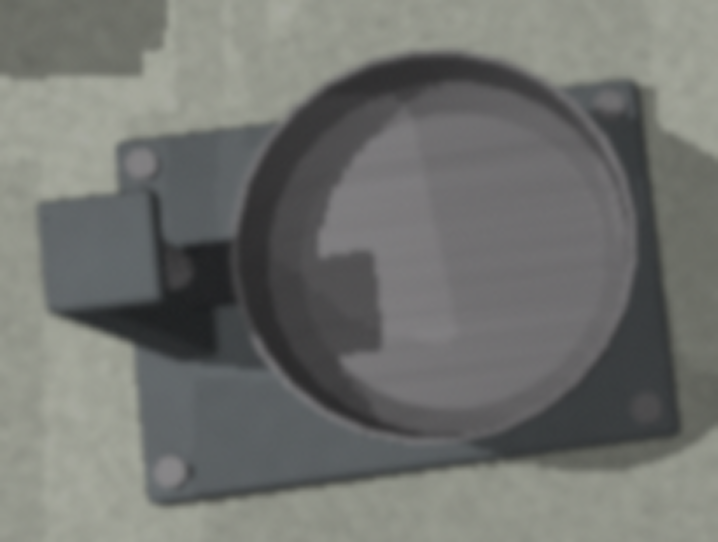

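View pics/wrist0.png

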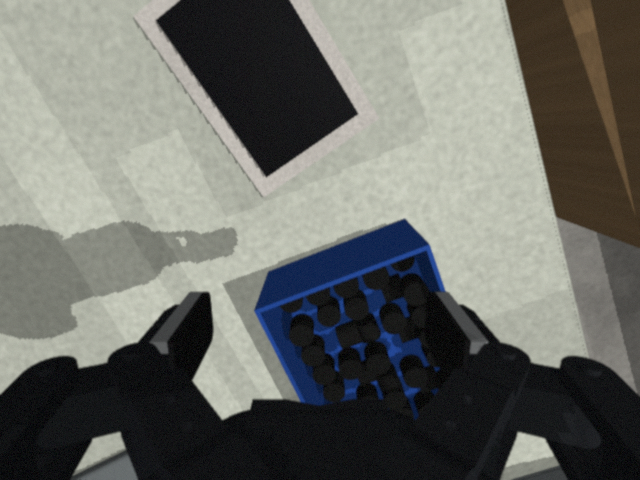

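```bash
python3 - <<'E'
from h import *
from cell import grab_frame,manip
T=grab_frame("top"); S=grab_frame("scene")
def c(u,s,ox,oy): u=np.array(u,float); return (u+.5)/s-.5+[ox,oy]
w=c([(120,189),(262,488),(356,87),(499,380)],5,360,180)
P=plane(T,w,40);print("rim BL FL BR FR\n",P.round(1))
print(P.mean(0), np.linalg.norm(P[0]-P[1]),np.linalg.norm(P[0]-P[2]),np.linalg.norm(P[1]-P[3]))
fr=plane(T,c([(300,470),(475,385)],5,360,180),3);print("floor front",fr.round(1))
# scene: rim FL? back corners / front tips, z=40
ws=c([(60,207),(283,463),(333,53),(570,283)],5,145,255)
Q=plane(S,ws,40);print("scene rim FR? order\n",Q.round(1),Q.mean(0))
bs=c([(305,548),(580,360)],5,145,255);print("scene back bottom",plane(S,bs,0).round(1))
bt=c([(245,75),(270,62),(370,283),(326,300)],5,360,180);print("bar top",plane(T,bt,90).round(1))
p=c([(238,240),(637,240),(437,52),(437,438),(295,105),(578,383),(295,383),(578,105)],3.5,60,140)
R=plane(T,p,104);print("pan",R.round(1))
A=np.c_[2*R[:,:2],np.ones(8)];s=np.linalg.lstsq(A,(R[:,:2]**2).sum(1),rcond=None)[0];print("circ",s[:2],np.sqrt(s[2]+s[0]**2+s[1]**2))
print("column top",plane(T,c([(38,203),(152,193),(162,298),(48,310)],3.5,60,140),176).round(1))
print("base",plane(T,c([(118,143),(637,82),(680,432),(150,503)],3.5,60,140),10).round(1))
g=T["img"].astype(int); m=((g[...,1]>g[...,2]+40)&(g[...,1]>g[...,0]+40)).astype(np.uint8)
m[:, :250]=0; m[:,400:]=0
ct=max(cv2.findContours(m,0,1)[0],key=cv2.contourArea);b=cv2.boxPoints(cv2.minAreaRect(ct));print("green",plane(T,b,40).round(1))
E
```

```text
rim BL FL BR FR
 [[ 563.2 -125.6   40. ]
 [ 456.5 -172.7   40. ]
 [ 599.3 -210.6   40. ]
 [ 493.8 -257.3   40. ]]
[ 528.19992874 -191.54488555   40.        ] 116.60566735274539 92.41008527322442 92.46094883816852
floor front [[ 465.6 -193.2    3. ]
 [ 496.1 -258.1    3. ]]
scene rim FR? order
 [[ 494.8 -256.9   40. ]
 [ 600.9 -208.1   40. ]
 [ 457.8 -172.1   40. ]
 [ 566.3 -123.4   40. ]] [ 529.95087609 -190.10954459   40.        ]
scene back bottom [[ 601.2 -208.8    0. ]
 [ 563.2 -122.8    0. ]]
bar top [[ 593.  -162.5   90. ]
 [ 597.4 -171.1   90. ]
 [ 521.5 -202.4   90. ]
 [ 515.9 -187.4   90. ]]
pan [[570.3 303.3 104. ]
 [569.1 117.5 104. ]
 [660.6 212.6 104. ]
 [476.1 209.4 104. ]
 [635.  278.6 104. ]
 [501.3 144.6 104. ]
 [502.5 275.2 104. ]
 [634.5 145.8 104. ]]
circ [568.62892425 210.64823259] 93.06632153600019
column top [[572.6 364.8 176. ]
 [576.8 317.  176. ]
 [530.8 311.2 176. ]
 [526.  358.7 176. ]]
base [[640.2 396.2  10. ]
 [671.9 129.7  10. ]
 [487.1 106.7  10. ]
 [453.8 373.4  10. ]]
green [[578.5  62.9  40. ]
 [622.3 -19.3  40. ]
 [523.3 -69.6  40. ]
 [480.6  12.2  40. ]]
```

Measurements so far:
- **Scoop:** origin about (529.5, -190.5), yaw about 24°.
- **Pan mouth:** (569, 211).

I'll translate first, starting with one call to learn how well the rows track.

```bash
python3 -m creep '-2.6 -2.9 0 0 0 0 1; -2.6 -2.9 0 0 0 0 1; -2.6 -2.9 0 0 0 0 1; -2.6 -2.9 0 0 0 0 1; -2.6 -2.9 0 0 0 0 1; -2.6 -2.9 0 0 0 0 1; -2.6 -2.9 0 0 0 0 1; -2.6 -2.9 0 0 0 0 1; -2.6 -2.9 0 0 0 0 1; -2.6 -2.9 0 0 0 0 1'; python3 -c "
from cell import manip
o=manip.observe();print(o['time_s'],o['q'].round(3),o['tool_pos'].round(1),o['ee_rot'].round(4))"
```

```text
time_s: 1.08
tool_pos: [388.1, 249.6, 252.1]
ee_rot: [-0.0, 0.187, 0.982, 0.0]
wrist_force: [1.1, -1.2, 0.3]
gripper_width: 85.7
1.0833 [ 5.170e-01 -1.470e-01  2.045e+00  1.000e-03  1.243e+00 -6.780e-01] [388.1 249.6 252.1] [-3.000e-04  1.870e-01  9.824e-01  4.000e-04]
```

```bash
python3 -m creep '-2.7 -3.05 0.4 0 0 0 1; -2.7 -3.05 0.4 0 0 0 1; -2.7 -3.05 0.4 0 0 0 1; -2.7 -3.05 0.4 0 0 0 1; -2.7 -3.05 0.4 0 0 0 1; -2.7 -3.05 0.4 0 0 0 1; -2.7 -3.05 0.4 0 0 0 1; -2.7 -3.05 0.4 0 0 0 1; -2.7 -3.05 0.4 0 0 0 1; -2.7 -3.05 0.4 0 0 0 1'; python3 -m creep '0 0 0 0 0 7 1; 0 0 0 0 0 7 1; 0 0 0 0 0 7 1; 0 0 0 0 0 7 1; 0 0 0 0 0 7 1; 0 0 0 0 0 7 1; 0 0 0 0 0 7 1; 0 0 0 0 0 7 1; 0 0 0 0 0 7 1; 0 0 0 0 0 7 1'; python3 -c "
from cell import manip
o=manip.observe();print(o['time_s'],o['q'].round(3),o['tool_pos'].round(1),o['ee_rot'].round(4))"
```

```text
time_s: 1.92
tool_pos: [526.6, -142.0, 215.3]
ee_rot: [0.005, 0.187, 0.982, 0.003]
wrist_force: [1.0, 0.7, 0.3]
gripper_width: 85.3
time_s: 2.75
tool_pos: [527.5, -154.2, 212.7]
ee_rot: [0.003, 0.728, 0.686, 0.004]
wrist_force: [0.4, 0.7, 0.1]
gripper_width: 85.4
2.75 [-0.332  0.054  1.928  0.004  1.151 -0.275] [ 527.5 -154.2  212.7] [0.0029 0.7275 0.686  0.0036]
```

```bash
python3 -m creep '0 0 0 0 0 7 1; 0 0 0 0 0 7 1; 0 0 0 0 0 7 1; 0 0 0 0 0 7 1; 0 0 0 0 0 7 1; 0 0 0 0 0 7 1; 0 0 0 0 0 7 1; 0 0 0 0 0 7 1; 0 0 0 0 0 5 1; 0 0 0 0 0 2 1'; cat > st.py <<'E'
from cell import manip
import numpy as np
from scipy.spatial.transform import Rotation as R
def st(goal=None,yaw=None):
    o=manip.observe();q=o['ee_rot'];M=R.from_quat(q[[1,2,3,0]]).as_matrix()
    print('t',round(o['time_s'],2),'q',o['q'].round(3),'pos',o['tool_pos'].round(1),'w',round(o['gripper_width'],1),'F',o['wrist_force'].round(1))
    print('xt yaw',np.degrees(np.arctan2(M[1,0],M[0,0])).round(2),'xt tilt',np.degrees(np.arcsin(M[2,0])).round(2),'yt tilt',np.degrees(np.arcsin(M[2,1])).round(2))
    if goal is not None: print('goal in tool cm',(M.T@(np.array(goal)-o['tool_pos'])/10).round(2))
    if yaw is not None:
        G=R.from_euler('z',yaw,degrees=True).as_matrix()@np.diag([1,-1,-1]);print('rotvec deg',np.degrees(R.from_matrix(M.T@G).as_rotvec()).round(2))
    return o,M
E
python3 -c "
from st import st
st([545,-183.6,150],23.9)"
```

```text
time_s: 3.58
tool_pos: [526.4, -153.8, 212.1]
ee_rot: [0.0, 0.982, 0.189, 0.004]
wrist_force: [-0.4, -0.5, -0.6]
gripper_width: 85.6
t 3.58 q [-0.332  0.053  1.93   0.004  1.151  0.858] pos [ 526.4 -153.8  212.1] w 85.6 F [-0.4 -0.5 -0.6]
xt yaw 21.76 xt tilt 0.45 yt tilt 0.11
goal in tool cm [0.57 3.44 6.22]
rotvec deg [ 0.12 -0.45 -2.15]
```

```bash
python3 -m creep '0.1 0.6 1.2 0 0 -0.5 1; 0.1 0.6 1.2 0 0 -0.5 1; 0.1 0.6 1.2 0 -0.2 -0.5 1; 0.1 0.6 1.2 0 -0.2 -0.5 1; 0.1 0.5 0.8 0 0 0 1; 0 0.4 0.4 0 0 0 1; 0 0.2 0.2 0 0 0 1; 0 0 0 0 0 0 1; 0 0 0 0 0 0 1; 0 0 0 0 0 0 1'; python3 - <<'E'
from st import *; from h import *; from cell import grab_frame
o,M=st([545,-183.6,150],23.9)
f=grab_frame("wrist"); cv2.imwrite("pics/w1.png",f["img"])
# project expected bar corners
yaw=np.radians(23.9);Rz=np.array([[np.cos(yaw),-np.sin(yaw)],[np.sin(yaw),np.cos(yaw)]])
for x in(-14,17,72):
  for y in(-9,9):
    p=Rz@[x,y]+[529.5,-190.5]; print(x,y,proj(f,[p[0],p[1],90]).round(0))
E
```

```text
time_s: 4.42
tool_pos: [545.5, -187.6, 139.9]
ee_rot: [-0.0, 0.978, 0.209, -0.002]
wrist_force: [0.3, -1.1, 0.4]
gripper_width: 85.7
t 4.42 q [-0.374  0.183  1.929 -0.002  1.034  0.777] pos [ 545.5 -187.6  139.9] w 85.7 F [ 0.3 -1.1  0.4]
xt yaw 24.13 xt tilt -0.23 yt tilt -0.11
goal in tool cm [ 0.12 -0.39 -1.01]
rotvec deg [-0.11  0.23  0.23]
-14 -9 [[329. 329.]]
-14 9 [[295. 329.]]
17 -9 [[330. 274.]]
17 9 [[294. 274.]]
72 -9 [[331. 163.]]
72 9 [[292. 163.]]
```

View pics/w1.png

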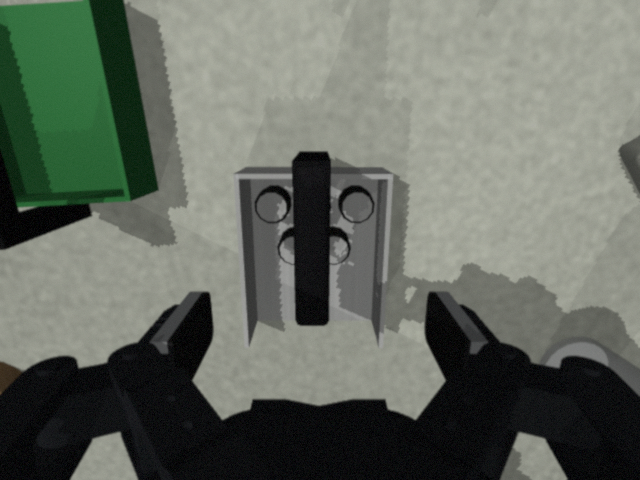

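The wrist view shows the bar at columns 293–331, rows 153–325. That matches the prediction, with the gripper about 4 mm off to one side. I'll correct that and descend.

```bash
python3 -m creep '0.1 -0.1 0.6 0 0 0 1; 0.1 -0.1 0.8 0 0 0 1; 0 -0.1 0.8 0 0 0 1; 0 -0.1 0.8 0 0 0 1; 0 0 0.7 0 0 0 1; 0 0 0.5 0 0 0 1; 0 0 0.3 0 0 0 1; 0 0 0 0 0 0 1; 0 0 0 0 0 0 1; 0 0 0 0 0 0 1'; python3 -c "
from st import st
st([546.5,-183.1,88],23.9)"
```

```text
time_s: 5.3
tool_pos: [545.7, -181.7, 91.2]
ee_rot: [-0.0, 0.978, 0.21, -0.001]
wrist_force: [-0.1, -0.3, 0.6]
gripper_width: 85.5
t 5.3 q [-0.364  0.236  1.968 -0.002  0.941  0.785] pos [ 545.7 -181.7   91.2] w 85.5 F [-0.1 -0.3  0.6]
xt yaw 24.22 xt tilt -0.15 yt tilt -0.04
goal in tool cm [0.02 0.16 0.32]
rotvec deg [-0.04  0.15  0.32]
```

```bash
python3 -m creep '0 0.15 0.25 0 0 0 1; 0 0 0 0 0 0 1; 0 0 0 0 0 0 0.5; 0 0 0 0 0 0 0; 0 0 0 0 0 0 -0.3; 0 0 0 0 0 0 -0.6; 0 0 0 0 0 0 -1; 0 0 0 0 0 0 -1; 0 0 0 0 0 0 -1; 0 0 0 0 0 0 -1'; python3 -c "
from st import st
st([546.5,-183.1,88],23.9)"
```

```text
time_s: 6.13
tool_pos: [547.8, -183.9, 90.4]
ee_rot: [0.001, 0.978, 0.21, 0.0]
wrist_force: [-0.3, 0.4, -0.5]
gripper_width: 16.5
t 6.13 q [-0.366  0.239  1.965 -0.002  0.936  0.783] pos [ 547.8 -183.9   90.4] w 16.5 F [-0.3  0.4 -0.5]
xt yaw 24.2 xt tilt 0.0 yt tilt 0.11
goal in tool cm [-0.08 -0.12  0.24]
rotvec deg [ 0.11 -0.    0.3 ]
```

```bash
python3 -m creep '0 0 0 0 0 0 -1; 0 0 -0.2 0 0 0 -1; 0 0 -0.4 0 0 0 -1; 0 0 -0.6 0 0 0 -1; 0 0 -0.8 0 0 0 -1; 0 0 -0.8 0 0 0 -1; 0 0 -0.8 0 0 0 -1; 0 0 -0.6 0 0 0 -1; 0 0 -0.4 0 0 0 -1; 0 0 -0.2 0 0 0 -1';  python3 - <<'E'
from st import *; import cv2; from cell import grab_frame
o,M=st([546.5,-183.1,240],23.9)
for n in("scene","wrist"): cv2.imwrite(f"pics/{n}2.png",grab_frame(n)["img"])
E
```

```text
time_s: 6.97
tool_pos: [544.6, -182.7, 140.0]
ee_rot: [-0.001, 0.978, 0.21, -0.003]
wrist_force: [-0.2, -0.5, -3.9]
gripper_width: 16.8
t 6.97 q [-0.366  0.179  1.933 -0.002  1.036  0.783] pos [ 544.6 -182.7  140. ] w 16.8 F [-0.2 -0.5 -3.9]
xt yaw 24.2 xt tilt -0.31 yt tilt -0.19
goal in tool cm [  0.1    0.08 -10.  ]
rotvec deg [-0.19  0.31  0.3 ]
```

View pics/scene2.png

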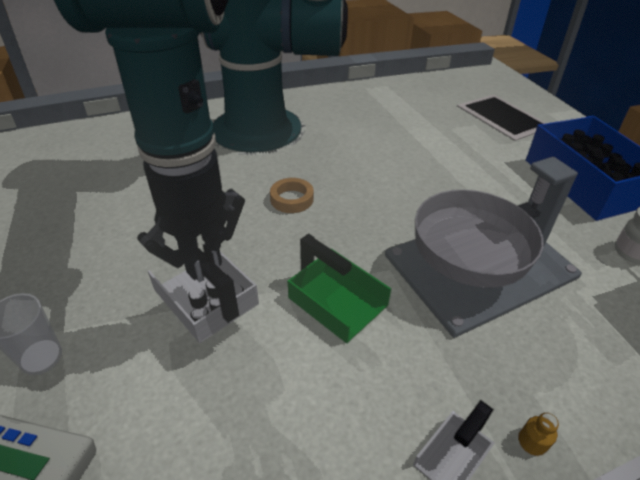

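View pics/wrist2.png

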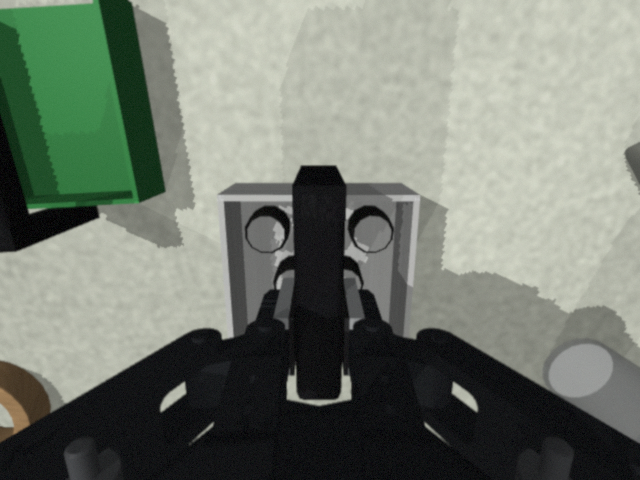

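The scoop is up and level with the slugs in place. I'll keep lifting, then turn.

```bash
python3 -m creep '0 0 -0.3 0 0 0 -1; 0 0 -0.6 0 0 0 -1; 0 0 -0.9 0 0 0 -1; 0 0 -1.2 0 0 0 -1; 0 0 -1.4 0 0 0 -1; 0 0 -1.4 0 0 0 -1; 0 0 -1.4 0 0 0 -1; 0 0 -1.2 0 0 0 -1; 0 0 -0.8 0 0 -0.5 -1; 0 0 -0.4 0 0 -1 -1'; python3 -m creep '0 0 0 0 0 -2 -1; 0 0 0 0 0 -3 -1; 0 0 0 0 0 -4 -1; 0 0 0 0 0 -5 -1; 0 0 0 0 0 -5 -1; 0 0 0 0 0 -5 -1; 0 0 0 0 0 -5 -1; 0 0 0 0 0 -5 -1; 0 0 0 0 0 -5 -1; 0 0 0 0 0 -5 -1'; python3 - <<'E'
from st import *
o,M=st([460.3,183.6,245],194)
E
```

```text
time_s: 7.9
tool_pos: [543.8, -182.1, 243.3]
ee_rot: [-0.002, 0.975, 0.223, -0.005]
wrist_force: [-0.3, -0.2, -4.4]
gripper_width: 17.0
time_s: 8.73
tool_pos: [543.1, -181.9, 245.4]
ee_rot: [-0.004, 0.807, 0.591, -0.004]
wrist_force: [0.0, -0.5, -3.5]
gripper_width: 16.9
t 8.73 q [-0.366  0.085  1.832 -0.002  1.235 -0.058] pos [ 543.1 -181.9  245.4] w 16.9 F [ 0.  -0.5 -3.5]
xt yaw 72.42 xt tilt -0.05 yt tilt -0.62
goal in tool cm [ 32.34 -18.93   0.22]
rotvec deg [  -0.42   -0.63 -121.58]
```

```bash
python3 -m creep '0 0 0 0 0 -5 -1; 0 0 0 0 0 -5.5 -1; 0 0 0 0 0 -6 -1; 0 0 0 0 0 -6 -1; 0 0 0 0 0 -6 -1; 0 0 0 0 0 -6 -1; 0 0 0 0 0 -6 -1; 0 0 0 0 0 -6 -1; 0 0 0 0 0 -6 -1; 0 0 0 0 0 -6 -1'; python3 -m creep '0 0 0 0 0 -6 -1; 0 0 0 0 0 -6 -1; 0 0 0 0 0 -6 -1; 0 0 0 0 0 -6 -1; 0 0 0 0 0 -6 -1; 0 0 0 0 0 -6 -1; 0 0 0 0 0 -5 -1; 0 0 0 0 0 -4 -1; 0 0 0 0 0 -2.5 -1; 0 0 0 0 0 -1 -1'; python3 - <<'E'
from st import *
o,M=st([460.3,183.6,245],194)
E
```

```text
time_s: 9.57
tool_pos: [540.1, -180.8, 242.3]
ee_rot: [-0.01, 0.387, 0.922, -0.001]
wrist_force: [0.5, 0.0, -4.9]
gripper_width: 16.7
time_s: 10.4
tool_pos: [537.4, -179.8, 239.4]
ee_rot: [-0.013, -0.055, 0.998, 0.005]
wrist_force: [-0.2, 0.4, -4.0]
gripper_width: 17.1
t 10.4 q [-3.660e-01  8.900e-02  1.840e+00 -2.000e-03  1.241e+00 -2.046e+00] pos [ 537.4 -179.8  239.4] w 17.1 F [-0.2  0.4 -4. ]
xt yaw -173.72 xt tilt 1.48 yt tilt 0.67
goal in tool cm [ 3.700e+00  3.697e+01 -3.000e-02]
rotvec deg [ 0.76 -1.44 -7.73]
```

```bash
python3 -m creep '0 0.3 0 0 -0.1 0 -1; 0.1 0.7 0 0.1 -0.2 0 -1; 0.1 1.1 0 0.1 -0.2 0 -1; 0.1 1.5 0 0.1 -0.2 0 -1; 0.2 1.9 0 0.1 -0.2 0 -1; 0.2 2.2 0 0.1 -0.2 0 -1; 0.2 2.2 0 0.1 -0.2 0 -1; 0.2 2.2 0 0.1 -0.1 0 -1; 0.2 2.2 0 0 0 0 -1; 0.2 2.2 0 0 0 0 -1'; python3 - <<'E'
from st import *
o,M=st([457.7,198.7,240],186.3)
E
```

```text
time_s: 11.23
tool_pos: [500.6, -8.0, 239.6]
ee_rot: [0.0, -0.049, 0.999, 0.0]
wrist_force: [0.0, 0.2, -3.5]
gripper_width: 17.2
t 11.23 q [-0.066 -0.058  1.988  0.     1.211 -1.735] pos [500.6  -8.  239.6] w 17.2 F [ 0.   0.2 -3.5]
xt yaw -174.35 xt tilt -0.01 yt tilt 0.01
goal in tool cm [ 2.23 21.   -0.04]
rotvec deg [ 0.01  0.01 -0.65]
```

```bash
python3 -m creep '0.2 2.2 0 0 0 0 -1; 0.2 2.2 0 0 0 0 -1; 0.2 2.2 0 0 0 0 -1; 0.2 2.2 0 0 0 0 -1; 0.2 2.2 0 0 0 0 -1; 0.2 2 0 0 0 0 -1; 0.2 1.7 0 0 0 0 -1; 0.2 1.4 0 0 0 0 -1; 0.2 1.1 0 0 0 0 -1; 0.1 0.7 0 0 0 0 -1'; python3 -m creep '0.1 0.4 0 0 0 0 -1; 0 0.2 0 0 0 0 -1; 0 0 0 0 0 0 -1; 0 0 0 0 0 0 -1; 0 0 0 0 0 0 -1; 0 0 0 0 0 0 -1; 0 0 0 0 0 0 -1; 0 0 0 0 0 0 -1; 0 0 0 0 0 0 -1; 0 0 0 0 0 0 -1'; python3 - <<'E'
from st import *; import cv2; from cell import grab_frame
o,M=st([457.7,198.7,240],186.3)
for n in("scene","wrist","top"): cv2.imwrite(f"pics/{n}3.png",grab_frame(n)["img"])
E
```

```text
time_s: 12.07
tool_pos: [451.2, 187.8, 241.1]
ee_rot: [0.001, -0.05, 0.999, 0.003]
wrist_force: [-0.6, 1.1, -4.8]
gripper_width: 17.1
time_s: 12.9
tool_pos: [448.3, 193.4, 241.2]
ee_rot: [0.001, -0.049, 0.999, 0.003]
wrist_force: [0.7, 0.4, -5.1]
gripper_width: 17.0
t 12.9 q [ 0.353 -0.086  2.012  0.006  1.213 -1.319] pos [448.3 193.4 241.2] w 17.0 F [ 0.7  0.4 -5.1]
xt yaw -174.34 xt tilt -0.1 yt tilt 0.33
goal in tool cm [-0.99  0.44  0.12]
rotvec deg [ 0.33  0.1  -0.64]
```

View pics/scene3.png

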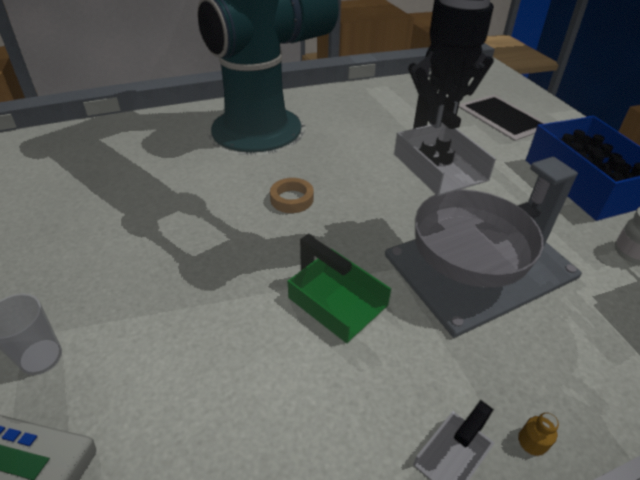

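View pics/wrist3.png

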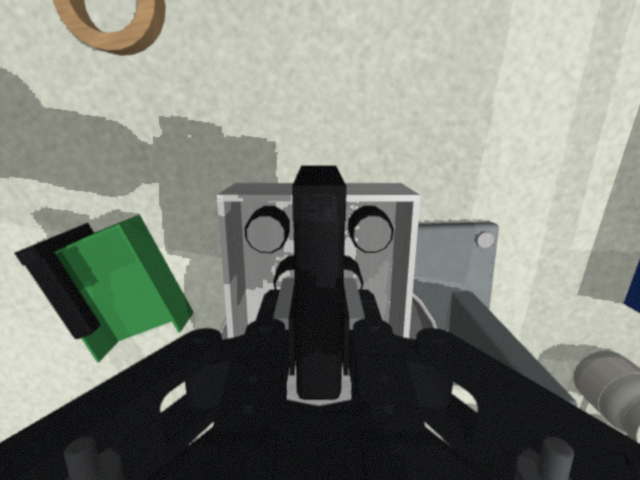

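View pics/top3.png

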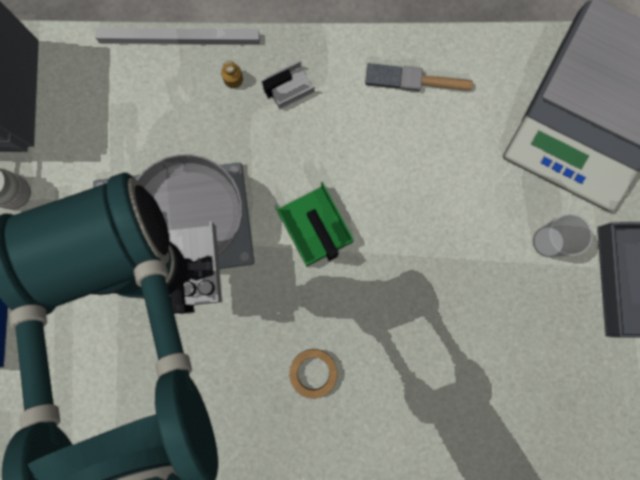

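The scoop is level with its slugs still standing, and its lip is over the near side of the pan. I'll lower it and move forward a little.

```bash
python3 -m creep '-0.1 0.1 0.3 0 0 0 -1; -0.2 0.1 0.4 0 0 0 -1; -0.2 0.2 0.6 0 0 0 -1; -0.2 0.2 0.6 0 0 0 -1; -0.2 0.1 0.5 0 0 0 -1; -0.1 0.1 0.4 0 0 0 -1; -0.1 0.1 0.2 0 0 0 -1; 0 0 0 0 0 0 -1; 0 0 0 0 0 0 -1; 0 0 0 0 0 0 -1'; python3 - <<'E'
from st import *
o,M=st()
print("lip",(o['tool_pos']+M@[-77,0,90]).round(1))
E
```

```text
time_s: 13.88
tool_pos: [458.8, 205.1, 206.3]
ee_rot: [-0.001, -0.05, 0.999, 0.003]
wrist_force: [-0.2, 1.0, -5.3]
gripper_width: 16.6
t 13.88 q [ 0.367 -0.027  2.022  0.006  1.146 -1.306] pos [458.8 205.1 206.3] w 16.6 F [-0.2  1.  -5.3]
xt yaw -174.27 xt tilt 0.06 yt tilt 0.3
lip [535.3 213.3 116.2]
```

```bash
python3 -m creep '-0.16 0 -0.13 0 1 0 -1; -0.24 0 -0.2 0 1.5 0 -1; -0.31 0 -0.27 0 2 0 -1; -0.31 0 -0.27 0 2 0 -1; -0.31 0 -0.27 0 2 0 -1; -0.31 0 -0.27 0 2 0 -1; -0.31 0 -0.27 0 2 0 -1; -0.31 0 -0.27 0 2 0 -1; -0.31 0 -0.27 0 2 0 -1; -0.31 0 -0.27 0 2 0 -1'; python3 - <<'E'
from st import *
o,M=st()
print("lip",(o['tool_pos']+M@[-77,0,90]).round(1))
E
```

```text
time_s: 14.72
tool_pos: [496.1, 209.0, 233.1]
ee_rot: [-0.164, -0.051, 0.985, -0.004]
wrist_force: [0.3, 0.1, -3.6]
gripper_width: 16.7
t 14.72 q [ 0.308  0.223  1.731  0.075  1.51  -1.382] pos [496.1 209.  233.1] w 16.7 F [ 0.3  0.1 -3.6]
xt yaw -174.03 xt tilt 18.9 yt tilt 0.49
lip [539.5 214.3 123. ]
```

```bash
python3 -m creep '-0.27 0 -0.2 0 1.8 0 -1; -0.27 0 -0.2 0 1.8 0 -1; -0.27 0 -0.2 0 1.8 0 -1; -0.27 0 -0.2 0 1.8 0 -1; -0.27 0 -0.2 0 1.8 0 -1; -0.27 0 -0.2 0 1.8 0 -1; -0.27 0 -0.2 0 1.8 0 -1; -0.27 0 -0.2 0 1.8 0 -1; -0.27 0 -0.2 0 1.8 0 -1; -0.27 0 -0.2 0 1.8 0 -1'; python3 - <<'E'
from st import *
import cv2; from cell import grab_frame
o,M=st()
print("lip",(o['tool_pos']+M@[-77,0,90]).round(1))
cv2.imwrite("pics/s4.png",grab_frame("scene")["img"])
E
```

```text
time_s: 15.55
tool_pos: [543.9, 213.9, 245.7]
ee_rot: [-0.312, -0.05, 0.949, -0.009]
wrist_force: [-0.1, 0.9, -1.4]
gripper_width: 16.6
t 15.55 q [ 0.27   0.486  1.441  0.116  1.839 -1.411] pos [543.9 213.9 245.7] w 16.6 F [-0.1  0.9 -1.4]
xt yaw -173.66 xt tilt 36.4 yt tilt 0.81
lip [552.3 216.4 127.5]
```

View pics/s4.png

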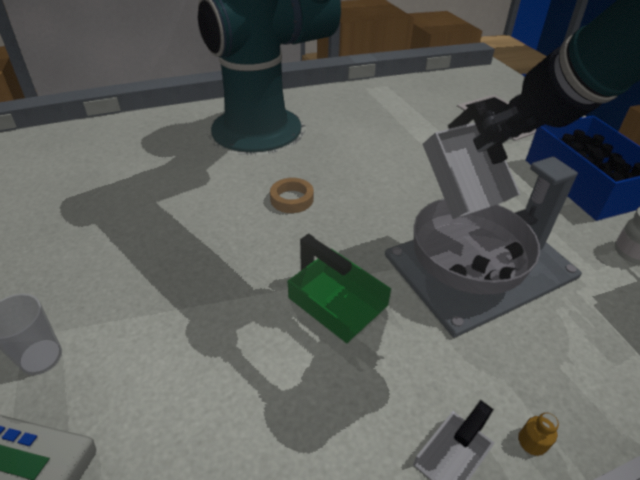

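At 36° of tilt the dish looks empty, and black slugs lie in the pan at about (460–515, 250–275). I'll tilt a little more to be sure, then hold.

```bash
python3 -m creep '-0.2 0 -0.2 0 2 0 -1; -0.2 0 -0.2 0 2 0 -1; -0.2 0 -0.2 0 2 0 -1; -0.2 0 -0.2 0 2 0 -1; -0.2 0 -0.2 0 2 0 -1; -0.2 0 -0.2 0 2 0 -1; -0.1 0 -0.1 0 1 0 -1; 0 0 0 0 0 0 -1; 0 0 0 0 0 0 -1; 0 0 0 0 0 0 -1'; python3 - <<'E'
from st import *
import cv2; from cell import grab_frame
o,M=st()
print("lip",(o['tool_pos']+M@[-77,0,90]).round(1))
i=grab_frame("scene")["img"]
cv2.imwrite("pics/s5.png",cv2.resize(i[100:340,370:610],None,fx=2.5,fy=2.5,interpolation=cv2.INTER_CUBIC))
E
```

```text
time_s: 16.43
tool_pos: [573.0, 216.7, 250.1]
ee_rot: [-0.411, -0.049, 0.91, -0.012]
wrist_force: [-0.2, -0.2, -1.4]
gripper_width: 17.3
t 16.43 q [ 0.254  0.662  1.252  0.145  2.063 -1.412] pos [573.  216.7 250.1] w 17.3 F [-0.2 -0.2 -1.4]
xt yaw -173.17 xt tilt 48.51 yt tilt 1.05
lip [556.4 217.2 132.8]
```

View pics/s5.png

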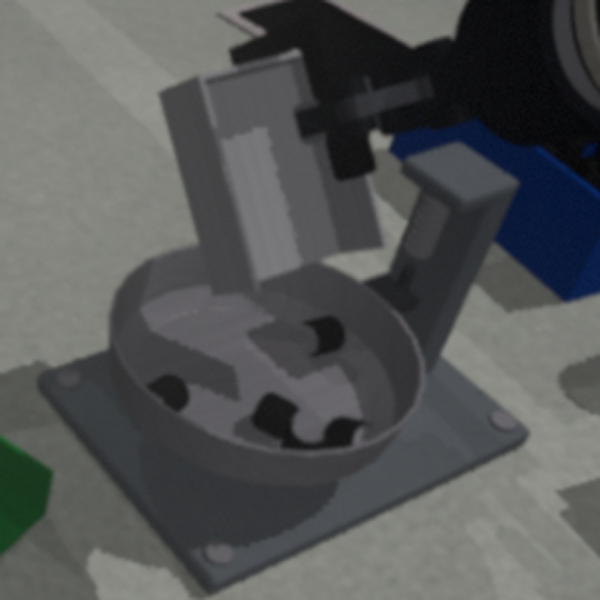

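All five slugs are in the pan and the dish is empty. I'll level the scoop while raising it.

```bash
python3 -m creep '0.6 0 -0.5 0 -2 0 -1; 0.6 0 -0.6 0 -4 0 -1; 0.6 0 -0.7 0 -5 0 -1; 0.3 0 -0.4 0 -5 0 -1; 0 0 0 0 -6 0 -1; 0 0 0 0 -6 0 -1; 0 0 0 0 -6 0 -1; 0 0 0 0 -5 0 -1; 0 0 0 0 -4 0 -1; 0 0 0 0 -3 0 -1'; python3 - <<'E'
from st import *
import cv2; from cell import grab_frame
o,M=st([513,-192,270],186.5)
for n in("scene","top"):cv2.imwrite(f"pics/{n}6.png",grab_frame(n)["img"])
E
```

```text
time_s: 17.32
tool_pos: [571.6, 215.8, 286.2]
ee_rot: [-0.002, -0.05, 0.999, 0.01]
wrist_force: [-0.4, -0.5, -1.5]
gripper_width: 16.7
t 17.32 q [ 0.309  0.125  1.713  0.021  1.301 -1.366] pos [571.6 215.8 286.2] w 16.7 F [-0.4 -0.5 -1.5]
xt yaw -174.3 xt tilt 0.13 yt tilt 1.16
goal in tool cm [  9.89 -40.02   0.83]
rotvec deg [ 1.16 -0.12 -0.8 ]
```

View pics/scene6.png

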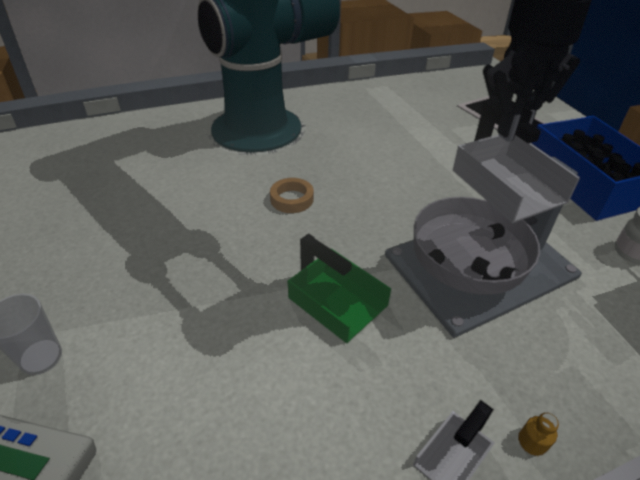

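```bash
python3 -m creep '0.2 -1 0 0.2 0 0 -1; 0.5 -2 0 0.2 0 0 -1; 0.7 -3 0 0.2 0 0 -1; 0.8 -3.3 0 0.2 0 0 -1; 0.8 -3.3 0 0.2 0 0 -1; 0.8 -3.3 0 0.2 0 0 -1; 0.8 -3.3 0 0 0 0 -1; 0.8 -3.3 0 0 0 0 -1; 0.8 -3.3 0 0 0 0 -1; 0.8 -3.3 0 0 0 0 -1'; python3 - <<'E'
from st import *
o,M=st([513,-192,270],186.5)
E
```

```text
time_s: 18.25
tool_pos: [527.8, -91.9, 284.0]
ee_rot: [-0.013, -0.055, 0.998, 0.0]
wrist_force: [1.5, 0.0, -2.4]
gripper_width: 16.5
t 18.25 q [-0.215 -0.     1.85  -0.007  1.318 -1.895] pos [527.8 -91.9 284. ] w 16.5 F [ 1.5  0.  -2.4]
xt yaw -173.64 xt tilt 1.54 yt tilt 0.14
goal in tool cm [ 2.55 -9.79  1.44]
rotvec deg [ 0.14 -1.54 -0.14]
```

```bash
python3 -m creep '0.6 -2.6 0 0 -0.3 0 -1; 0.6 -2.2 0.3 0 -0.3 0 -1; 0.5 -1.8 0.7 0 -0.3 0 -1; 0.4 -1.3 1.2 0 -0.3 0 -1; 0.3 -0.8 1.6 0 -0.3 0 -1; 0 -0.4 2 0 0 0 -1; 0 0 2 0 0 0 -1; 0 0 1.6 0 0 0 -1; 0 0 1 0 0 0 -1; 0 0 0.4 0 0 0 -1'; python3 - <<'E'
from st import *
import cv2; from cell import grab_frame
o,M=st([513,-192,91],186.5)
for n in("scene","wrist","top"):
  cv2.imwrite(f"pics/{n}7.png",grab_frame(n)["img"])
E
```

```text
time_s: 19.08
tool_pos: [507.7, -207.9, 171.9]
ee_rot: [-0.009, -0.047, 0.999, 0.003]
wrist_force: [-0.3, -0.9, -1.2]
gripper_width: 17.1
t 19.08 q [-0.432  0.107  1.952 -0.004  1.102 -2.095] pos [ 507.7 -207.9  171.9] w 17.1 F [-0.3 -0.9 -1.2]
xt yaw -174.62 xt tilt 1.03 yt tilt 0.36
goal in tool cm [-0.82  1.48  8.09]
rotvec deg [ 0.37 -1.02 -1.12]
```

View pics/scene7.png

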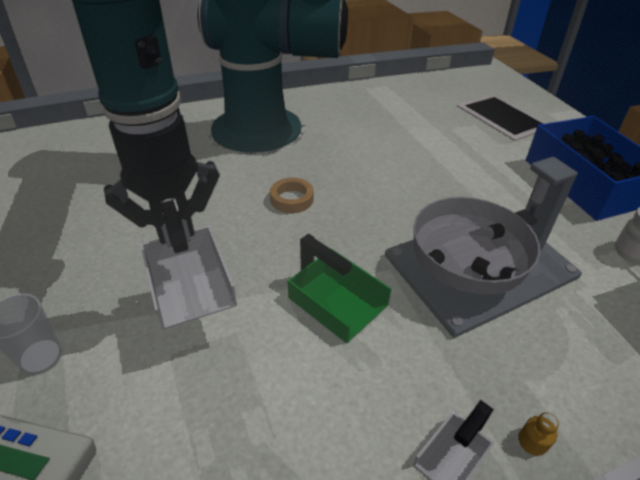

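View pics/wrist7.png

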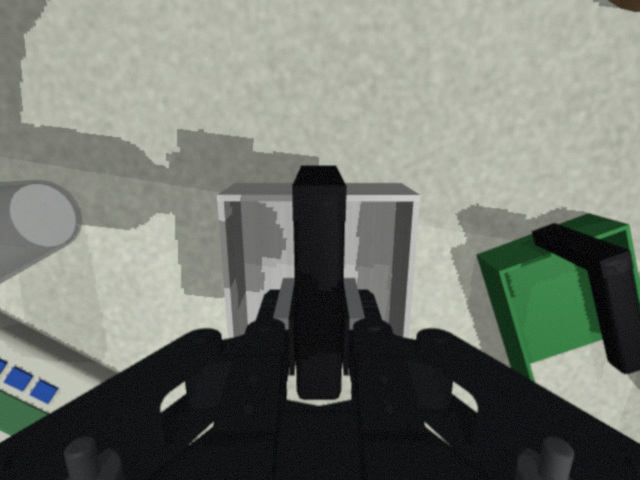

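View pics/top7.png

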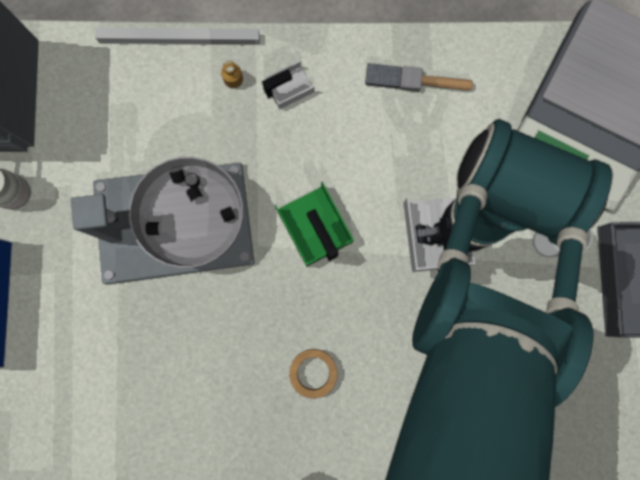

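The empty scoop is level and hasn't slipped in the grip. Five slugs lie in the pan, at about (178,176), (193,182), (195,195), (228,214) and (152,228) in the top view. I'll lower it to the bench.

```bash
python3 -m creep '-0.2 0.4 0.5 0 -0.2 0 -1; -0.2 0.4 0.9 0.1 -0.2 0 -1; -0.2 0.4 1.2 0.1 -0.2 0 -1; -0.1 0.2 1.3 0.1 -0.2 0 -1; 0 0 1.1 0 -0.2 0 -1; 0 0 0.8 0 0 0 -1; 0 0 0.5 0 0 0 -1; 0 0 0.3 0 0 0 -1; 0 0 0.1 0 0 0 -1; 0 0 0 0 0 0 -1'; python3 - <<'E'
from st import *
o,M=st([513,-192,90.4],186.5)
E
```

```text
time_s: 20.07
tool_pos: [522.3, -191.1, 110.8]
ee_rot: [0.01, -0.049, 0.999, -0.003]
wrist_force: [-1.2, -0.2, -2.1]
gripper_width: 16.8
t 20.07 q [-3.970e-01  1.650e-01  2.011e+00  2.000e-03  9.450e-01 -2.067e+00] pos [ 522.3 -191.1  110.8] w 16.8 F [-1.2 -0.2 -2.1]
xt yaw -174.36 xt tilt -1.08 yt tilt -0.45
goal in tool cm [0.97 0.01 2.02]
rotvec deg [-0.46  1.08 -0.87]
```

```bash
python3 -m creep '0 0 0 -0.4 1 0 -1; 0 0 0.4 0 0 0 -1; 0 0 0.4 0 0 0 -1; 0 0 0.3 0 0 0 -1; 0 0 0.3 0 0 0 -1; 0 0 0.2 0 0 0 -1; 0 0 0.1 0 0 0 -1; 0 0 0.1 0 0 0 -1; 0 0 0 0 0 0 -1; 0 0 0 0 0 0 -1'; python3 - <<'E'
from st import *
o,M=st([513,-192,90.4],186.5)
E
```

```text
time_s: 20.9
tool_pos: [523.9, -192.2, 92.8]
ee_rot: [0.001, -0.049, 0.999, -0.001]
wrist_force: [0.7, -0.6, -2.4]
gripper_width: 16.7
t 20.9 q [-3.960e-01  2.010e-01  2.007e+00 -1.000e-03  9.300e-01 -2.064e+00] pos [ 523.9 -192.2   92.8] w 16.7 F [ 0.7 -0.6 -2.4]
xt yaw -174.42 xt tilt -0.15 yt tilt -0.11
goal in tool cm [1.08 0.12 0.24]
rotvec deg [-0.11  0.15 -0.92]
```

```bash
python3 -m creep '0 0 0.1 0 0 0 -1; 0 0 0.1 0 0 0 -1; 0 0 0.05 0 0 0 -1; 0 0 0 0 0 0 -1; 0 0 0 0 0 0 -1; 0 0 0 0 0 0 -1; 0 0 0 0 0 0 -1; 0 0 0 0 0 0 -1; 0 0 0 0 0 0 -1; 0 0 0 0 0 0 -1'; python3 - <<'E'
from st import *
o,M=st([513,-192,90.4],186.5)
E
```

```text
time_s: 21.73
tool_pos: [524.4, -192.4, 90.8]
ee_rot: [0.002, -0.049, 0.999, -0.001]
wrist_force: [0.1, 0.3, -1.9]
gripper_width: 16.9
t 21.73 q [-3.960e-01  2.040e-01  2.008e+00 -1.000e-03  9.250e-01 -2.064e+00] pos [ 524.4 -192.4   90.8] w 16.9 F [ 0.1  0.3 -1.9]
xt yaw -174.41 xt tilt -0.23 yt tilt -0.15
goal in tool cm [1.13 0.15 0.04]
rotvec deg [-0.15  0.23 -0.91]
```

```bash
python3 -m creep '0 0 0.07 0 0.2 0 -1; 0 0 0.05 0 0 0 -1; 0 0 0 0 0 0 -1; 0 0 0 0 0 0 -1; 0 0 0 0 0 0 -1; 0 0 0 0 0 0 -1; 0 0 0 0 0 0 -1; 0 0 0 0 0 0 -1; 0 0 0 0 0 0 -1; 0 0 0 0 0 0 -1'; python3 - <<'E'
from st import *
o,M=st([513,-192,90.4],186.5)
E
```

```text
time_s: 22.57
tool_pos: [525.0, -192.6, 90.7]
ee_rot: [0.001, -0.049, 0.999, -0.002]
wrist_force: [-0.2, 0.6, -0.2]
gripper_width: 17.0
t 22.57 q [-0.395  0.206  2.005 -0.003  0.928 -2.062] pos [ 525.  -192.6   90.7] w 17.0 F [-0.2  0.6 -0.2]
xt yaw -174.41 xt tilt -0.07 yt tilt -0.18
goal in tool cm [1.19 0.18 0.03]
rotvec deg [-0.18  0.06 -0.91]
```

The wrist force has gone from -1.9 to about 0 N, so the scoop is on the bench. I'll open and rise.

```bash
python3 -m creep '0 0 0 0 0 0 -0.7; 0 0 0 0 0 0 -0.4; 0 0 0 0 0 0 0; 0 0 0 0 0 0 0.4; 0 0 0 0 0 0 0.8; 0 0 0 0 0 0 0.8; 0 0 -0.5 0 0 0 0.8; 0 0 -1 0 0 0 0.8; 0 0 -1.5 0 0 0 0.8; 0 0 -2 0 0 0 0.8'; python3 -m creep '0 0 -2.5 0 0 0 0.8; 0 0 -3 0 0 0 0.8; 0 0 -3 0 0 0 0.8; 0 0 -3 0 0 0 0.8; 0 0 -2 0 0 0 0.8; 0 0 -1 0 0 0 0.8; 0 0 0 0 0 0 0.8; 0 0 0 0 0 0 0.8; 0 0 0 0 0 0 0.8; 0 0 0 0 0 0 0.8'; python3 - <<'E'
from st import *
import cv2; from cell import grab_frame
o,M=st()
for n in("scene","wrist","top"):
  cv2.imwrite(f"pics/{n}8.png",grab_frame(n)["img"])
E
```

```text
time_s: 23.4
tool_pos: [522.1, -191.3, 139.0]
ee_rot: [-0.003, -0.049, 0.999, 0.0]
wrist_force: [-0.1, 0.0, -0.2]
gripper_width: 77.0
time_s: 24.23
tool_pos: [523.2, -191.3, 300.9]
ee_rot: [0.002, -0.049, 0.999, -0.002]
wrist_force: [-0.5, -0.8, 0.8]
gripper_width: 77.1
t 24.23 q [-3.940e-01  1.200e-02  1.806e+00 -2.000e-03  1.318e+00 -2.062e+00] pos [ 523.2 -191.3  300.9] w 77.1 F [-0.5 -0.8  0.8]
xt yaw -174.41 xt tilt -0.18 yt tilt -0.24
```

View pics/scene8.png

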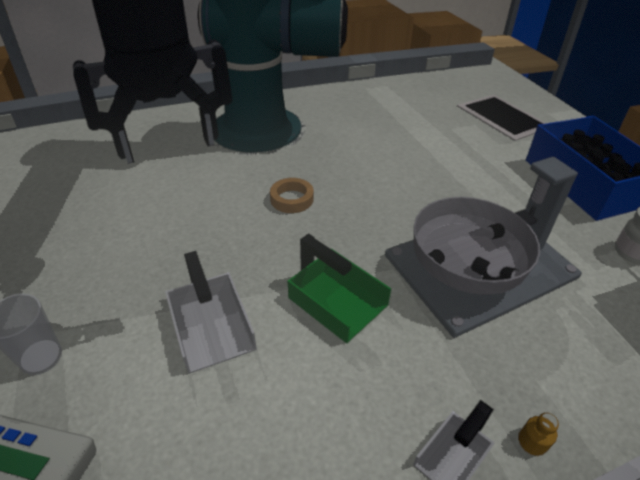

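View pics/wrist8.png

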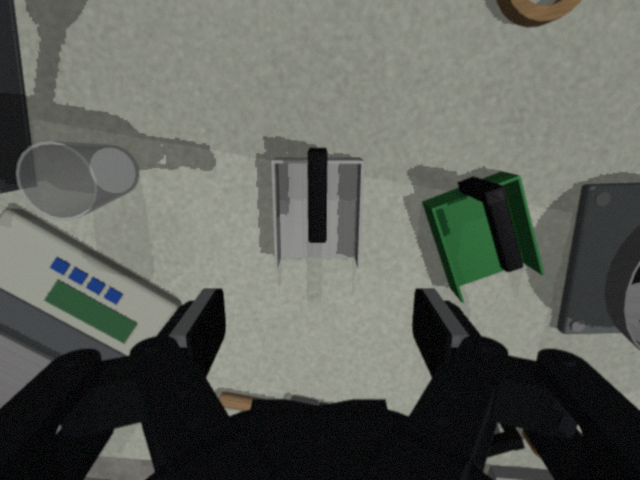

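Now to check how far the pan sank. I'll compare the pixel shift of its near outer wall between the first and last scene views with the shift 15 mm should give.

```bash
python3 - <<'E'
from h import *; from cell import grab_frame
f=grab_frame("scene")
c=np.array([569,211]);
near=np.array([569+95*.94,211-95*.34])
for p in (c,near): print(proj(f,[[*p,104],[*p,89]]).round(1))
a=cv2.imread("pics/scene0.png",0);b=f["img"];b=cv2.cvtColor(b,6)
# horn/pan bottom/left edge patches
for (x,y,w,h) in((408,195,30,55),(415,235,40,45),(440,255,50,35),(500,255,45,35),(515,195,30,50)):
    t=a[y:y+h,x:x+w]; s=b[y-12:y+h+20,x-8:x+w+8]
    r=cv2.matchTemplate(s,t,cv2.TM_CCOEFF_NORMED);_,m,_,l=cv2.minMaxLoc(r);print((x,y),round(m,3),"shift",l[0]-8,l[1]-12)
k=cv2.resize(np.hstack([cv2.imread("pics/scene0.png")[180:300,400:560],f["img"][180:300,400:560]]),None,fx=2.5,fy=2.5,interpolation=2)
cv2.imwrite("pics/cmp.png",k)
E
```

```text
[[476.6 228.9]
 [474.2 236.3]]
[[493.2 276.2]
 [490.2 283.7]]
(408, 195) 0.849 shift -2 6
(415, 235) 0.662 shift 8 1
(440, 255) 0.693 shift -7 20
(500, 255) 0.707 shift -2 -6
(515, 195) 0.975 shift -3 7
```

View pics/cmp.png

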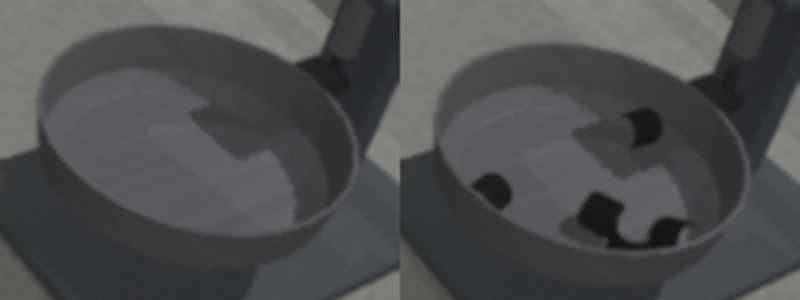

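The two patches that matched well shifted by (-2,6) and (-3,7) px, and the rim's top edge moved about 7 px. The prediction for 15 mm was (-2.5,7.4), so the pan is on its stop. The arm is clear and still, so I'm handing in.

```bash
python3 - <<'E'
from st import *
o,M=st(); print(abs(o['qvel']).max().round(4))
print(manip.job_done())
E
```

```text
t 24.43 q [-3.940e-01  1.300e-02  1.806e+00 -2.000e-03  1.319e+00 -2.062e+00] pos [ 523.2 -191.3  300.7] w 77.1 F [-0.2  0.   0.2]
xt yaw -174.41 xt tilt -0.15 yt tilt -0.22
0.0085
the job is handed in; nothing more can be done
None
```

I poured the slugs into the pan, set the empty scoop back on the bench and handed the job in at 24.4 s; the interface gives no verdict.

**What I did:** I gripped the large scoop by its bar and lifted it level. I then turned it to face away from the robot, put its lip over the near side of the pan, and tilted it to about 48°. Afterwards I set it down near its first spot, let go and raised the gripper clear.

**Last checks:**
- **Slugs:** after the pour, the top view showed five in the pan, and the dish was empty.
- **Pan:** its image moved about 7 px down, against 7.4 px predicted for 15 mm. I take it to be on its stop, but three of the five patches I compared matched too poorly to count. At about 2 px per mm, this can't separate 13.5 mm from 15 mm with certainty.
- **Scoop:** it looks flat and upright in the scene and wrist views. The wrist force dropped to about 0 N before I released it.
- **Robot:** the arm is still, the gripper is open at TCP height 300 mm, and it touches nothing.

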